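Balance a loaded counterweight bar on its rest

TASK

The new counterweight bar lying in its wooden cradle has a weight sealed inside at an unknown spot. Lift it a little at trial points to feel where it balances, then carry it over and set it gently on the brass head of the balancing rest so that it stays lying level there by itself, scale side up. Its wall is thin, so pinch it with about 20 N at most, do not let it tip by more than about 10 degrees or press it hard on the rest (20 N at most), and leave the things round about where they are.

Things in the scene. Friction and masses are not known exactly. Their poses are not given: they have to be found in the camera images.
- bar: counterweight bar: straight square-edged aluminium tube 24 mm wide (x), 300 mm long (y), 22 mm tall (z), red plug in its +y end, black plug in its -y end; starts loose in the cradle, scale up. Origin: middle of the underside. 0.60 to 0.69 kg; a heavy slug is stuck fast inside, unseen, so it balances at a point anywhere up to 85 mm from the middle along y, towards either end
- bar_mid (a point): middle of the bar's top (scale side), on the long middle mark, 22 mm above the underside; further cross marks follow every 10 mm both ways
- cradle: fixed wooden cradle: board 50 x 280 (y) x 12 mm with two upright forks 10 mm thick, 120 mm either way from its middle along y. Their padded seats, on which the bar lies, are 45 mm above the bench; the horns stand 12 mm higher, 32 mm apart inside. Between the forks the bar is free on all sides. Origin: middle of the board's underside
- rest: fixed balancing rest: dark round foot 72 mm across, thin steel post, flat round brass head 20 mm across, top 90 mm above the bench, on a spring (2 N per mm, 10 mm travel: the bar's weight sinks it about 3 mm). The bar stays on it only if its balance point is under 10 mm from the head's centre; it may point any way. Origin: centre of the foot's underside
- rest_top (a point): centre of the flat top of the brass head of the rest, 90 mm above the bench while unloaded; it sinks with the head
- bench_block: polished steel block 64 x 64 x 18 mm, loose bystander; origin centre of its underside
- screw_tin: round brownish lidded tin 68 mm across, 31 mm tall, loose bystander; origin centre of its underside
- flux_pot: white pot with a green lid, 53 mm across, 48 mm tall, loose bystander; origin centre of its underside
Mind the look-alikes: they are no part of the job. What is shaped like the rest but pink is not meant.

How it is judged:
By the outcome, as a careful person would: the job done as asked, in the order asked, and still so for the second after the job is handed in, with the robot touching nothing.
It also fails if it takes over 72 s, if anything falls off the work surface, if the arm or the gripper's body presses on something with over 40 N, if the wrist force passes 120 N, or if a joint passes its speed limit or range.

ROBOT

A 7-joint arm with a two-finger parallel gripper is mounted at the origin on a cart in front of the work surface, level with it; the furniture and walls round the work are solid. World frame = base frame: x ahead of the robot, y to its left, z up, the work surface at z = 0. Lengths are in m, angles in rad, forces in N, time in s.
With the tool pointing down it reaches from about 0.35 to 0.9 m from the base axis. Payload 7.2 kg.
Tool frame: the origin (TCP) lies on the centre line of the jaws, within the pads' length; the fingertips stand 14 mm ahead of it and the grasp point (between the pads) lies 5 mm behind it; z points along the fingers, y is the line along which they close (so a half turn about z gives the same grasp; the last joint's range is limited). The gripper opens to 88 mm and grips with 3 to 60 N. Pads are 20 mm wide; open, the fingers measure 115 mm over their backs; the gripper's body (75 mm by 178 mm) begins 61 mm behind the grasp point.
Start: joints at [-1.348, 0.411, -0.013, 1.596, 0.006, 1.134, -0.082], TCP at [0.179, 0.599, 0.237] pointing down, gripper open.
Joint ranges: [-2.95, 2.95], [-0.29, 1.99], [-1.47, 1.44], [0.14, 2.54], [-1.03, 4.17], [0.13, 1.85], [-2.86, 2.86]. Speed limits (rad/s): [2.39, 2.39, 3.01, 3.01, 3.14, 3.14, 3.14].

INTERFACE

Orientations are given as a 3x3 rotation matrix whose columns are the frame's x, y, z axes.
In Python, from plant import * gives the robot as it stands.
- The arm moves only by the shell command python3 -m creep 'ROWS' [OPENING] [FORCE]. ROWS is JSON, one flat list of numbers, 4 for each row, row after row: the shift along the tool's x, y, z in mm, then the turn about the tool's z in degrees. In form: [dx, dy, dz, spin, dx, dy, dz, spin, ...]. A call has 1 to 10 rows; each row is the pose to reach, as a shift and turn from the pose commanded when the call began, along the tool's axes at that moment; what a row does not reach only later rows make up. A row lasts 1/10 s, in which the tool goes at most 50 mm and 8.59 degrees, less where a joint would pass 70% of its speed; a pose out of reach is approached as far as the arm can. A call with a gripper value outside its range is refused whole. OPENING is the closure, from -1 (fully open) to 1 (shut), set as the call begins (- or left out, the last holds). The fingers move at their own pace and stop on an object; FORCE is the grip in N (left out, the last holds). Time passes only in rows, so rows that repeat a pose let the fingers close. It gives the time, the measured TCP pose, the force, the opening and the grip force at its end, in the units of the state.
- read_state(): the state, without advancing time (a new reading comes with each control period).
- get_image(name): name is "scene" or "top"; returns a dict with "pixels" (400x640x3 uint8, red, green, blue), "mtx" (3x3 intrinsics, pixels), "k1" (the pictures are not rectified: a ray, as slopes to the right and down, at radius r is drawn at 1 + k1 r^2 times it, then the intrinsics apply), "T" (4x4, takes a point from camera to world coordinates). Camera axes: x right, y up, looking along -z (the intrinsics and any distortion apply to the point x, -y, -z); pixel columns grow to the right and rows downward; lengths in m; the calibration is good to about 2 mm. A picture is of the moment at which its call begins. There is no depth.
- finish_job(): hands the job in; it is judged then, once.
Trained networks look in a picture, given as the dict that the camera call returned (one of the last four; its "shot" number tells which), for a name from the list of things; names that differ only in an ending like _2 or _b are one class to them, and where a whole thing is asked for, a point or a joint stands for the part that bears it (a point fixed in the world has none). Each returns a list of dicts, best first, with "score" (0 to 1); they miss things now and then, are a little off and sometimes report something else, mostly with a low value. They report only what shows in the picture. A call takes as long as a camera call. They do not tell look-alikes from the thing itself.
- silhouettes(label, picture): "region" (400x640 bool, what is visible of it) and "point" ([column, row] in pixels, amid what is visible of it).
The state is a dict: "t": time; "joint_pos": joint angles; "joint_velocities": joint speeds; "effort": joint torques, N m; "tcp_pos": TCP position; "tool_rot": TCP orientation; "force": force on the tool from outside, world axes, zero at the start; "wrist_torque": the same for the moment, N m; "gripper_width": finger opening in m; "gripper_force": force on a finger pad.
Only numpy, scipy, OpenCV 4.12 (cv2) and the standard library are available. Lean on these libraries where they do the work, as an engineer would, in place of code of your own. Each camera call takes 0.05 s, during which the arm holds its last target. There are 200 camera calls.

## Working session

There is one attempt and no reset: what is moved stays moved. The work goes in short steps, Python scripts to look and compute and a shell command to move; the robot and the scene stay as the last step left them, time stands still between calls to the robot, and variables do not carry over. Pictures are saved under pics/ and viewed, at most 13 in all, crops included, and the job is handed in when it is done.

```bash
mkdir -p pics
cat > h.py <<'E'
from plant import *
import numpy as np, cv2
def pix2world(im,uv,z):
    K=np.array(im["mtx"]);T=np.array(im["T"])
    d=np.linalg.solve(K,np.array([uv[0],uv[1],1.0]));p=d[:2]/d[2];q=p.copy()
    for _ in range(20): q=p/(1+im["k1"]*(q@q))
    r=T[:3,:3]@np.array([q[0],-q[1],-1.0]);o=T[:3,3]
    return o+r*(z-o[2])/r[2]
def world2pix(im,P):
    K=np.array(im["mtx"]);T=np.array(im["T"])
    c=T[:3,:3].T@(np.array(P)-T[:3,3]);q=np.array([c[0],-c[1]])/-c[2]
    q=q*(1+im["k1"]*(q@q));return (K@np.array([q[0],q[1],1]))[:2]
E
python3 - <<'E'
from h import *
s=read_state();print(s["t"],s["tcp_pos"],np.round(s["tool_rot"],3).tolist(),s["force"],s["gripper_width"])
for n in("scene","top"):
    im=get_image(n);cv2.imwrite(f"pics/{n}0.png",im["pixels"][...,::-1])
    print(n,np.round(im["T"],3).tolist())
    for l,z in(("bar",.067),("cradle",.045),("rest",.0),("rest_top",.09),("bar_mid",.067),("bench_block",.018),("screw_tin",.031),("flux_pot",.048)):
        for d in silhouettes(l,im)[:3]: print(l,round(d["score"],2),np.round(d["point"]),np.round(pix2world(im,d["point"],z),3),d["region"].sum())
E
```

```text
0.0 [0.17909884 0.59829063 0.23582682] [[-0.958, 0.287, -0.0], [0.287, 0.958, -0.002], [-0.0, -0.002, -1.0]] [-0.378745    0.26884356 -0.03475242] 0.08834273180868804
scene [[0.769, 0.397, -0.501, 0.119], [-0.639, 0.493, -0.591, -0.381], [0.012, 0.774, 0.633, 0.609], [0.0, 0.0, 0.0, 1.0]]
bar 0.93 [288. 226.] [0.446 0.109 0.067] 1661
cradle 0.77 [281. 244.] [0.414 0.094 0.045] 1891
rest 0.68 [202. 193.] [0.384 0.409 0.   ] 632
rest_top 0.48 [202. 170.] [0.385 0.374 0.09 ] 68
rest_top 0.42 [341. 188.] [0.596 0.114 0.09 ] 90
bar_mid 0.8 [286. 224.] [0.443 0.116 0.067] 1779
bench_block 0.9 [383. 291.] [ 0.507 -0.11   0.018] 1040
screw_tin 0.83 [318. 171.] [0.654 0.264 0.031] 496
flux_pot 0.89 [281. 165.] [0.579 0.327 0.048] 441
top [[-0.01, 0.996, -0.094, 0.439], [-1.0, -0.01, -0.003, 0.139], [-0.004, 0.094, 0.996, 0.976], [0.0, 0.0, 0.0, 1.0]]
bar 0.65 [310. 232.] [0.455 0.149 0.067] 1703
cradle 0.62 [313. 242.] [0.434 0.144 0.045] 1504
rest 0.76 [200. 262.] [0.391 0.395 0.   ] 806
rest 0.64 [326. 167.] [0.601 0.113 0.   ] 730
rest_top 0.55 [191. 264.] [0.39 0.39 0.09] 76
rest_top 0.47 [323. 159.] [0.603 0.122 0.09 ] 56
bar_mid 0.6 [317. 236.] [0.446 0.135 0.067] 1698
bench_block 0.68 [430. 198.] [ 0.526 -0.113  0.018] 910
screw_tin 0.79 [245. 137.] [0.665 0.292 0.031] 768
flux_pot 0.81 [215. 170.] [0.59  0.354 0.048] 546
```

View pics/top0.png

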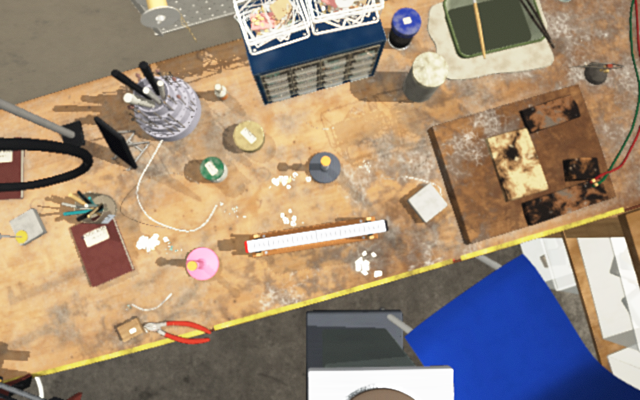

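View pics/scene0.png

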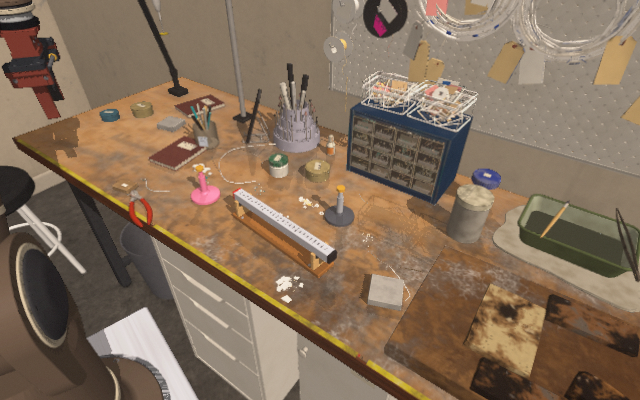

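Top picture: the bar runs from its red end at about (247,247) to its black end at (386,226). There are two candidates for the rest: dark foot at (325,167), scene (340,205), and pink foot at (202,263), scene (204,190). The pink one is the look-alike, so I choose the dark one. Next I check it in a close crop and measure finely.

Run:
```python
from h import *
im=get_image("top");p=im["pixels"]
c=cv2.resize(p[145:265,235:400],None,fx=4.8,fy=4.8,interpolation=cv2.INTER_CUBIC);cv2.imwrite("pics/crop1.png",c[...,::-1])
ims=get_image("scene")
for I,b in((im,(140,200,300,350)),(ims,(175,200,325,355))):
    q=I["pixels"][b[0]:b[1],b[2]:b[3]];h=cv2.cvtColor(q,cv2.COLOR_RGB2HSV)
    m=(h[...,0]>12)&(h[...,0]<32)&(h[...,1]>140)&(h[...,2]>130)
    n,l,s,ce=cv2.connectedComponentsWithStats(m.astype(np.uint8))
    for k in range(1,n):
        if s[k,4]>8: 
            u=ce[k]+[b[2],b[0]];print("brass",s[k],u,pix2world(I,u,.09))
for I in(im,ims):
    d=silhouettes("bar",I)[0];r=cv2.minAreaRect(np.argwhere(d["region"])[:,::-1].astype(np.float32))
    print("bar",r); B=cv2.boxPoints(r); print(np.round([pix2world(I,u,.067) for u in B],4).tolist())
    h=cv2.cvtColor(I["pixels"],cv2.COLOR_RGB2HSV);
    w=(cv2.dilate(d["region"].astype(np.uint8),np.ones((7,7)))>0)
    red=w&((h[...,0]<6)|(h[...,0]>172))&(h[...,1]>170);print("red",np.argwhere(red)[:,::-1].mean(0),red.sum())
```

```text
brass [21 17  8  8 31] [323.64516129 160.12903226] [0.60040855 0.12052285 0.09      ]
brass [11 10  9  8 59] [340.30508475 188.25423729] [0.59519523 0.11519985 0.09      ]
bar ((315.9532470703125, 235.48507690429688), (11.747608184814453, 144.68222045898438), 81.15818786621094)
[[0.4373, 0.2878, 0.067], [0.4804, -0.0092, 0.067], [0.4563, -0.0123, 0.067], [0.4134, 0.284, 0.067]]
red [245.45833333 247.        ] 24Traceback (most recent call last):
  File "<stdin>", line 13, in <module>
IndexError: list index out of range
```

View pics/crop1.png

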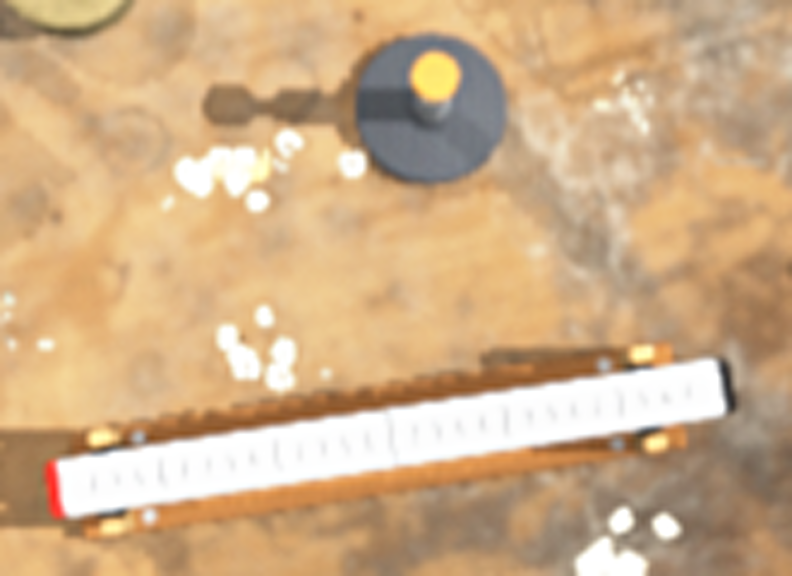

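Crop: the dark-footed rest has a brass head at crop (435,77), which is full (325,160.5). The bar's middle mark is at (391,433), full (316,234.7), red end left and black end right. The choice is confirmed, so I move above the bar's middle.

```bash
cat >> h.py <<'E'
YAW=np.arctan2(.143,.990)
BX=np.array([np.cos(YAW),np.sin(YAW)]);BY=np.array([-np.sin(YAW),np.cos(YAW)])
MID=np.array([.4469,.1376])
def need(P,yaw=YAW):
    "shift in tool axes (mm) and spin (deg) from the measured pose to P with tool y at yaw (mod 180)"
    s=read_state();R=np.array(s["tool_rot"]);d=R.T@(np.array(P)-s["tcp_pos"])*1e3
    a=np.degrees(np.arctan2(R[1,1],R[0,1])-yaw);a=(a+90)%180-90
    print("t",s["t"],"need",np.round(d,1),"spin",round(a,2),"tcp",np.round(s["tcp_pos"],4),"F",np.round(s["force"],2),"M",np.round(s["wrist_torque"],3),"w",round(s["gripper_width"],4),"g",s["gripper_force"])
    return s
E
python3 -c "
from h import *
im=get_image('top');print(pix2world(im,(325,160.5),.09),pix2world(im,(315.9,234.7),.067))
need([*MID,.14])"
python3 -m creep '[-389,-365,0,65,-389,-365,0,65,-389,-365,0,65,-389,-365,0,65,-389,-365,0,65,-389,-365,0,65,-389,-365,0,65,-389,-365,0,65,-389,-365,0,65,-389,-365,0,65]' -0.2 10
python3 -c "
from h import *
need([*MID,.12])"
```

```text
[0.59961   0.1177574 0.09     ] [0.44859292 0.137916   0.067     ]
t 1.15 need [-388.7 -365.1   96.6] spin 65.12 tcp [0.1792 0.5988 0.2367] F [-0.07  0.08  0.29] M [ 0.049 -0.021 -0.017] w 0.0879 g 0.0
t: 2.15
tcp_pos: [0.4312, 0.1647, 0.2371]
tool_rot: [[-0.145, 0.989, 0.001], [0.989, 0.145, 0.001], [0.001, 0.001, -1.0]]
force: [0.4, 0.9, 0.7]
gripper_width: 0.0525
gripper_force: 0.0
t 2.15 need [-29.2  11.5 117.1] spin 0.13 tcp [0.4312 0.1647 0.2371] F [0.4  0.87 0.7 ] M [-0.016 -0.02   0.021] w 0.0525 g 0.0
```

```bash
python3 -m creep '[-29,11,40,0,-29,11,80,0,-29,11,110,0,-29,11,117,0,-29,11,117,0,-29,11,117,0]'
python3 - <<'E'
from h import *
need([*MID,.059])
im=get_image("top");a=cv2.resize(im["pixels"][180:280,235:400],None,fx=4.6,fy=4.6,interpolation=cv2.INTER_CUBIC)[:300]
im=get_image("scene");b=cv2.resize(im["pixels"][140:300,200:400],None,fx=3.8,fy=3.6,interpolation=cv2.INTER_CUBIC)[:300*2]
cv2.imwrite("pics/s1.png",b[...,::-1])
E
```

```text
t: 2.75
tcp_pos: [0.4463, 0.1398, 0.1209]
tool_rot: [[-0.145, 0.989, 0.001], [0.989, 0.145, 0.001], [0.001, 0.002, -1.0]]
force: [0.3, 0.5, 0.5]
gripper_width: 0.0524
gripper_force: 0.0
t 2.75 need [-2.3  0.1 61.9] spin 0.14 tcp [0.4463 0.1398 0.1209] F [0.35 0.52 0.54] M [-0.029  0.015 -0.017] w 0.0524 g 0.0
```

View pics/s1.png

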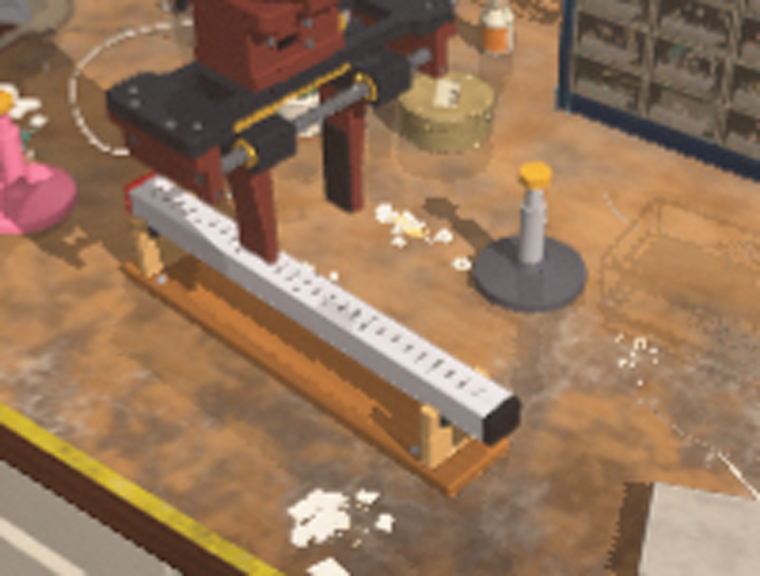

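Scene crop: the open fingers straddle the bar near its middle. Right of the rest, crop (690,250), there is a faint outline that may be something transparent, so I will check it before carrying. Now I descend, pinch gently, and lift slightly.

```bash
python3 -m creep '[-2,0,20,0,-2,0,40,0,-2,0,55,0,-2,0,62,0,-2,0,62,0,-2,0,62,0]'
python3 -c "
from h import *
need([*MID,.059])"
python3 -m creep '[0,0,0,0,0,0,0,0,0,0,0,0,0,0,0,0,0,0,0,0,0,0,0,0,0,0,0,0]' 0.6 14
python3 -c "
from h import *
need([*MID,.059])
im=get_image('scene');im2=get_image('top')
u=[pix2world(im,p,0)for p in((358,216),(375,193),(410,205),(381,233))];print(np.round(u,3))
a=cv2.resize(im['pixels'][130:260,290:440],None,fx=4,fy=4,interpolation=cv2.INTER_CUBIC)[:560]
lab=cv2.cvtColor(a,cv2.COLOR_RGB2LAB);lab[...,0]=cv2.createCLAHE(3,(4,4)).apply(lab[...,0]);a=cv2.cvtColor(lab,cv2.COLOR_LAB2BGR)
cv2.imwrite('pics/s2.png',a)
b=cv2.resize(im2['pixels'][90:220,270:460],None,fx=4,fy=4,interpolation=cv2.INTER_CUBIC)
cv2.imwrite('pics/t2.png',b[...,::-1])
"
```

```text
t: 3.45
tcp_pos: [0.4464, 0.1377, 0.0585]
tool_rot: [[-0.145, 0.989, 0.001], [0.989, 0.145, 0.001], [0.0, 0.001, -1.0]]
force: [0.5, -0.0, 0.3]
gripper_width: 0.0525
gripper_force: 0.0
t 3.45 need [-0.1  0.5 -0.5] spin 0.12 tcp [0.4464 0.1377 0.0585] F [ 0.45 -0.03  0.26] M [-0.046  0.061 -0.016] w 0.0525 g 0.0
t: 4.15
tcp_pos: [0.4453, 0.1373, 0.0578]
tool_rot: [[-0.145, 0.989, -0.001], [0.989, 0.145, 0.0], [0.0, -0.001, -1.0]]
force: [-2.4, 0.4, 5.7]
gripper_width: 0.0238
gripper_force: 14.0
t 4.15 need [ 0.   1.6 -1.2] spin 0.11 tcp [0.4453 0.1373 0.0578] F [-2.43  0.42  5.74] M [-0.118  0.811 -0.083] w 0.0238 g 14.000129252672195
[[0.637 0.092 0.   ]
 [0.735 0.129 0.   ]
 [0.768 0.04  0.   ]
 [0.637 0.015 0.   ]]
```

View pics/s2.png

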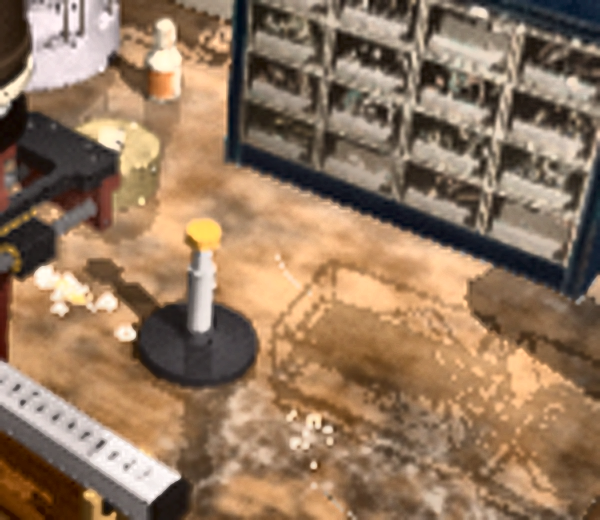

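View pics/t2.png

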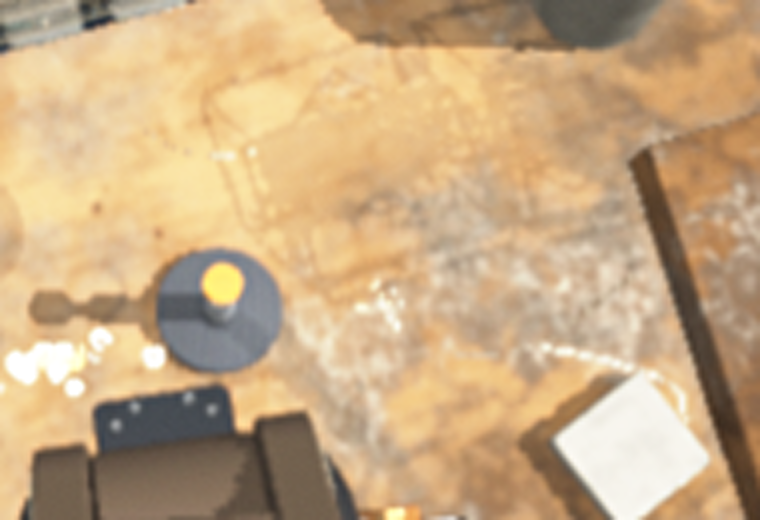

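There is a low clear box ahead-right of the rest: scene crop (275–520, 265–480), top crop (200–480, 90–300). I triangulate its height, then do the first small lift of 3 mm.

```bash
python3 -m creep '[0,-1,-1,0,0,-1,-2,0,0,-1,-3,0,0,-1,-3,0,0,-1,-3,0,0,-1,-3,0,0,-1,-3,0]'
python3 - <<'E'
from h import *
need([*MID,.059])
im=get_image('scene');im2=get_image('top')
s=[need([*MID,.059])for _ in range(1)]
from scipy.optimize import least_squares
for a,b in(((373.8,196.3),(322.5,113.8)),((358.8,212.5),(331,149)),((340.9,188.5),(325,160.5))):
    r=least_squares(lambda P:np.r_[world2pix(im,P)-a,world2pix(im2,P)-b],[.65,.1,.03]);print(r.x,r.fun)
E
```

```text
t: 4.95
tcp_pos: [0.4448, 0.1372, 0.0606]
tool_rot: [[-0.145, 0.989, -0.0], [0.989, 0.145, -0.0], [-0.0, -0.0, -1.0]]
force: [0.8, -0.7, -6.4]
gripper_width: 0.0235
gripper_force: 14.0
t 4.95 need [0.1 2.1 1.6] spin 0.12 tcp [0.4448 0.1372 0.0606] F [ 0.76 -0.68 -6.39] M [-0.155  0.033 -0.024] w 0.0235 g 13.99811714887619
t 5.05 need [0.1 2.1 1.6] spin 0.12 tcp [0.4448 0.1372 0.0606] F [ 0.16  0.22 -6.04] M [-0.128  0.068 -0.054] w 0.024 g 13.998221755027771
[7.23232747e-01 1.20622498e-01 2.78180855e-04] [ 0.54502085 -0.09436788 -0.30396511  0.38502057]
[0.64392288 0.10022971 0.00086703] [-1.13677841  0.17664343  0.64027705 -0.85021548]
[0.60017191 0.11784064 0.08544797] [ 0.17161293 -0.0245458  -0.0922734   0.12682183]
```

```bash
cat >> h.py <<'E'
def feel(n=8):
    f=[];m=[]
    for _ in range(n):
        get_image("top");s=read_state();f.append(s["force"]);m.append(s["wrist_torque"])
    print("F",np.round(np.mean(f,0),2),"M",np.round(np.mean(m,0),3),"sd",np.round(np.std(f,0)[2],2),np.round(np.std(m,0)[0],3),"tcp",s["tcp_pos"],"t",s["t"])
E
python3 -m creep '[0,0,-2,0,0,0,-2,0,0,0,-2,0]'
python3 -c "
from h import *
feel()"
python3 -m creep '[0,0,2,0,0,0,4,0,0,0,5,0,0,0,5,0,0,0,5,0]'
python3 -m creep '[0,0,0,0,0,0,0,0,0,0,0,0]' -0.2
python3 -c "
from h import *
feel()"
python3 -m creep '[10,0,0,0,18,0,0,0,18,0,0,0]'
python3 -m creep '[0,0,0,0,0,0,0,0,0,0,0,0,0,0,0,0,0,0,0,0,0,0,0,0]' 0.6 14
python3 -m creep '[0,0,-2,0,0,0,-4,0,0,0,-5,0,0,0,-5,0,0,0,-5,0,0,0,-5,0]'
python3 -c "
from h import *
feel()"
```

```text
t: 5.35
tcp_pos: [0.4449, 0.1373, 0.0627]
tool_rot: [[-0.145, 0.989, 0.0], [0.989, 0.145, 0.0], [0.0, 0.0, -1.0]]
force: [-0.4, -0.6, -6.2]
gripper_width: 0.0239
gripper_force: 14.0
F [-0.27 -0.16 -6.57] M [-0.117  0.032  0.006] sd 0.29 0.042 tcp [0.44482122 0.13719868 0.06262202] t 5.75
t: 6.25
tcp_pos: [0.4447, 0.1372, 0.0578]
tool_rot: [[-0.145, 0.989, -0.0], [0.989, 0.145, 0.0], [0.0, -0.0, -1.0]]
force: [-2.5, 0.1, 0.4]
gripper_width: 0.0235
gripper_force: 14.0
t: 6.55
tcp_pos: [0.4453, 0.1374, 0.0579]
tool_rot: [[-0.145, 0.989, 0.001], [0.989, 0.145, 0.0], [0.0, 0.001, -1.0]]
force: [0.0, -0.0, -0.3]
gripper_width: 0.0446
gripper_force: 0.0
F [ 0.23 -0.04 -0.11] M [-0.061  0.05  -0.003] sd 0.65 0.037 tcp [0.44483684 0.13728405 0.05763588] t 6.95
t: 7.25
tcp_pos: [0.442, 0.1568, 0.0576]
tool_rot: [[-0.147, 0.989, 0.0], [0.989, 0.147, 0.001], [0.001, 0.0, -1.0]]
force: [0.5, 0.4, 0.1]
gripper_width: 0.0526
gripper_force: 0.0
t: 7.85
tcp_pos: [0.4422, 0.1548, 0.0577]
tool_rot: [[-0.145, 0.989, -0.0], [0.989, 0.145, -0.0], [-0.0, -0.0, -1.0]]
force: [-0.8, -0.2, -0.1]
gripper_width: 0.0235
gripper_force: 14.0
t: 8.45
tcp_pos: [0.4421, 0.1551, 0.0626]
tool_rot: [[-0.145, 0.989, -0.0], [0.989, 0.145, -0.0], [-0.0, -0.0, -1.0]]
force: [-0.2, -0.2, -7.8]
gripper_width: 0.0236
gripper_force: 14.0
F [ 0.03 -0.04 -6.63] M [-0.01   0.055 -0.004] sd 0.49 0.019 tcp [0.44221962 0.15503511 0.0626297 ] t 8.85
```

```bash
python3 -m creep '[0,0,2,0,0,0,4,0,0,0,5,0,0,0,5,0,0,0,5,0]' |head -3
python3 -m creep '[0,0,0,0,0,0,0,0,0,0,0,0]' -0.2 |tail -2
python3 -m creep '[-5,0,0,0,-5,0,0,0,-5,0,0,0,-5,0,0,0]' |tail -2
python3 -c "
from h import *
feel(20)"
python3 -m creep '[0,0,0,0,0,0,0,0,0,0,0,0,0,0,0,0,0,0,0,0,0,0,0,0]' 0.6 14 |tail -3
python3 -m creep '[0,0,-2,0,0,0,-4,0,0,0,-6,0,0,0,-6,0,0,0,-6,0,0,0,-6,0]' |tail -5
python3 -c "
from h import *
feel(20)
im=get_image('scene')
cv2.imwrite('pics/s3.png',cv2.resize(im['pixels'][170:300,210:360],None,fx=4.5,fy=4.5,interpolation=cv2.INTER_CUBIC)[...,::-1])"
```

```text
t: 9.35
tcp_pos: [0.4421, 0.155, 0.0577]
tool_rot: [[-0.145, 0.989, -0.0], [0.989, 0.145, 0.0], [0.0, -0.0, -1.0]]
gripper_width: 0.0441
gripper_force: 0.0
gripper_width: 0.0528
gripper_force: 0.0
F [-0.02  0.1   0.22] M [-0.061  0.052 -0.009] sd 0.41 0.023 tcp [0.4429495  0.15009642 0.05764488] t 11.05
force: [-1.3, 0.3, 0.8]
gripper_width: 0.0239
gripper_force: 14.0
tcp_pos: [0.4429, 0.1501, 0.0636]
tool_rot: [[-0.145, 0.989, -0.0], [0.989, 0.145, -0.0], [-0.0, -0.0, -1.0]]
force: [-0.8, 0.4, -6.5]
gripper_width: 0.0239
gripper_force: 14.0
F [-0.09  0.13 -6.74] M [-0.042  0.049  0.004] sd 0.57 0.029 tcp [0.44294004 0.15011433 0.06363166] t 13.25
```

View pics/s3.png

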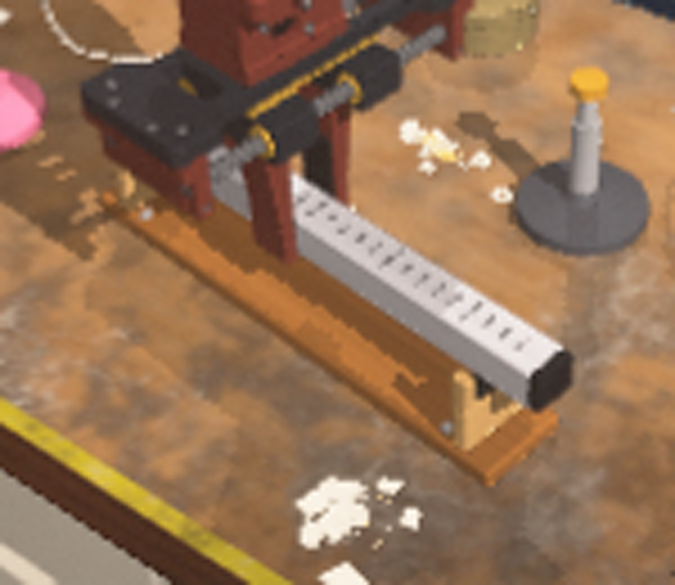

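The bar hangs level, clear of both forks, with grip at about +13 mm. The moments put balance at about +10 mm. I regrip 3 mm back and 3 mm higher so the fingertips stay clear of the brass head, then carry.

```bash
python3 -m creep '[0,0,2,0,0,0,4,0,0,0,6,0,0,0,6,0,0,0,6,0]' |sed -n 2p
python3 -m creep '[0,0,0,0,0,0,0,0,0,0,0,0]' -0.2 |tail -2
python3 -m creep '[-3,0,-3,0,-3,0,-3,0,-3,0,-3,0]' |sed -n 2p
python3 -m creep '[0,0,0,0,0,0,0,0,0,0,0,0,0,0,0,0,0,0,0,0,0,0,0,0]' 0.6 16 |tail -3
python3 -m creep '[0,0,-3,0,0,0,-8,0,0,0,-18,0,0,0,-33,0,0,0,-50,0,0,0,-65,0,0,0,-75,0,0,0,-75,0,0,0,-75,0]' |tail -5
python3 -c "
from h import *
feel(12)
need([.599,.118,.12])"
```

```text
tcp_pos: [0.4429, 0.1501, 0.0575]
gripper_width: 0.0443
gripper_force: 0.0
tcp_pos: [0.4436, 0.1471, 0.0609]
force: [-0.1, -0.6, -0.8]
gripper_width: 0.0238
gripper_force: 16.0
tcp_pos: [0.4431, 0.1472, 0.1356]
tool_rot: [[-0.145, 0.989, -0.0], [0.989, 0.145, 0.0], [0.0, 0.0, -1.0]]
force: [-0.4, -0.1, -6.6]
gripper_width: 0.0237
gripper_force: 16.0
F [-0.26 -0.06 -6.65] M [-0.062  0.05   0.005] sd 0.46 0.025 tcp [0.44336404 0.14709622 0.13557032] t 16.5
t 16.5 need [-51.4 149.8  15.6] spin 0.12 tcp [0.4434 0.1471 0.1356] F [ 0.28 -0.4  -7.36] M [-0.105  0.08  -0.038] w 0.0239 g 15.999232828617096
```

```bash
python3 -m creep '[-3,8,0,0,-8,24,0,0,-15,45,0,0,-23,68,0,0,-31,91,0,0,-38,112,0,0,-44,130,0,0,-49,143,0,0,-51,149,0,0,-51,150,0,0]' |tail -5
python3 -m creep '[0,0,0,0,0,0,5,0,0,0,10,0,0,0,15,0,0,0,18,0,0,0,18,0,0,0,18,0]' |tail -5
python3 - <<'E'
from h import *
need([.599,.118,.1057])
im=get_image('scene');a=im['pixels']
cv2.imwrite('pics/s4.png',cv2.resize(a[120:270,260:420],None,fx=3.9,fy=3.9,interpolation=cv2.INTER_CUBIC)[...,::-1])
E
```

```text
tcp_pos: [0.5998, 0.1178, 0.1352]
tool_rot: [[-0.144, 0.99, -0.0], [0.99, 0.144, -0.001], [-0.001, -0.0, -1.0]]
force: [-0.6, 0.6, -7.0]
gripper_width: 0.0236
gripper_force: 16.0
tcp_pos: [0.5992, 0.1184, 0.1176]
tool_rot: [[-0.145, 0.989, -0.0], [0.989, 0.145, -0.0], [-0.0, -0.0, -1.0]]
force: [-0.1, -0.2, -7.3]
gripper_width: 0.0239
gripper_force: 16.0
t 18.2 need [-0.4 -0.2 11.9] spin 0.12 tcp [0.5992 0.1184 0.1176] F [-0.11 -0.18 -7.28] M [-0.028  0.067 -0.015] w 0.0239 g 15.999164879322052
```

View pics/s4.png

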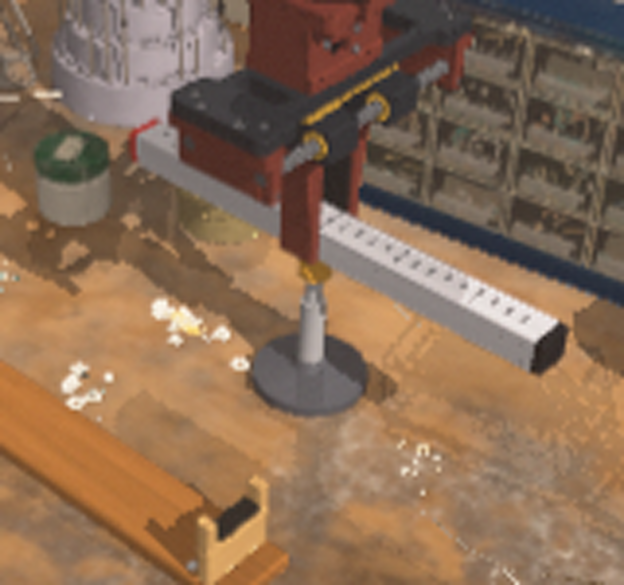

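The bar hangs level with the grip over the brass head, which shows just below the near finger at crop (315,270). I lower it slowly onto the spring.

```bash
python3 -m creep '[0,-1,3,0,0,-1,6,0,0,-1,9,0,0,-1,11,0,0,-1,12,0,0,-1,12,0,0,-1,12,0]' |tail -5
python3 -m creep '[0,0,1,0,0,0,2,0,0,0,2,0,0,0,2,0,0,0,2,0]' |tail -5
python3 -c "
from h import *
feel(10)"
```

```text
tcp_pos: [0.5983, 0.1183, 0.1057]
tool_rot: [[-0.145, 0.989, 0.0], [0.989, 0.145, 0.0], [0.0, 0.0, -1.0]]
force: [-0.1, -0.3, -5.6]
gripper_width: 0.0236
gripper_force: 16.0
tcp_pos: [0.5984, 0.1183, 0.1039]
tool_rot: [[-0.145, 0.989, 0.001], [0.989, 0.145, 0.0], [0.0, 0.001, -1.0]]
force: [-0.5, -0.4, -3.1]
gripper_width: 0.0235
gripper_force: 16.0
F [-0.09 -0.07 -3.28] M [-0.103 -0.01  -0.007] sd 0.44 0.023 tcp [0.59840268 0.11829816 0.10374015] t 19.95
```

```bash
python3 -m creep '[0,0,1,0,0,0,1.2,0,0,0,1.2,0,0,0,1.2,0]' |tail -5
python3 - <<'E'
from h import *
feel(14)
s=read_state();R=np.array(s["tool_rot"]);p=s["tcp_pos"]
by=R[:,0];bx=R[:,1]
out=[]
for n,(r0,c0) in(("scene",(150,290)),("top",(110,290))):
    im=get_image(n);a=cv2.resize(im["pixels"][r0:r0+90,c0:c0+130],None,fx=6,fy=6,interpolation=cv2.INTER_CUBIC)[...,::-1].copy()
    if n=="top": a=a[:300]
    else: a=a[:295]
    def dr(P,col):
        pts=np.array([(world2pix(im,q)-[c0,r0]+.5)*6-.5 for q in P]).astype(np.int32);cv2.polylines(a,[pts],True,col,1)
    q=p+np.array([0,0,-.0157+.022]);m=q-.010*by
    dr([m+sx*.012*bx+sy*.15*by for sx,sy in((1,1),(1,-1),(-1,-1),(-1,1))],(0,255,0))
    h=p-np.array([0,0,.0157]);dr([h+.01*np.array([np.cos(t),np.sin(t),0])for t in np.linspace(0,6.28,20)],(255,0,255))
    out.append(a)
cv2.imwrite("pics/ov.png",np.vstack(out))
E
```

```text
tcp_pos: [0.5984, 0.1183, 0.1026]
tool_rot: [[-0.145, 0.989, 0.0], [0.989, 0.145, 0.0], [0.0, 0.0, -1.0]]
force: [0.9, -0.5, -1.0]
gripper_width: 0.0238
gripper_force: 16.0
F [ 1.08 -0.03 -0.94] M [-0.099 -0.18  -0.005] sd 0.58 0.035 tcp [0.59836774 0.11830204 0.1024995 ] t 21.05
```

View pics/ov.png

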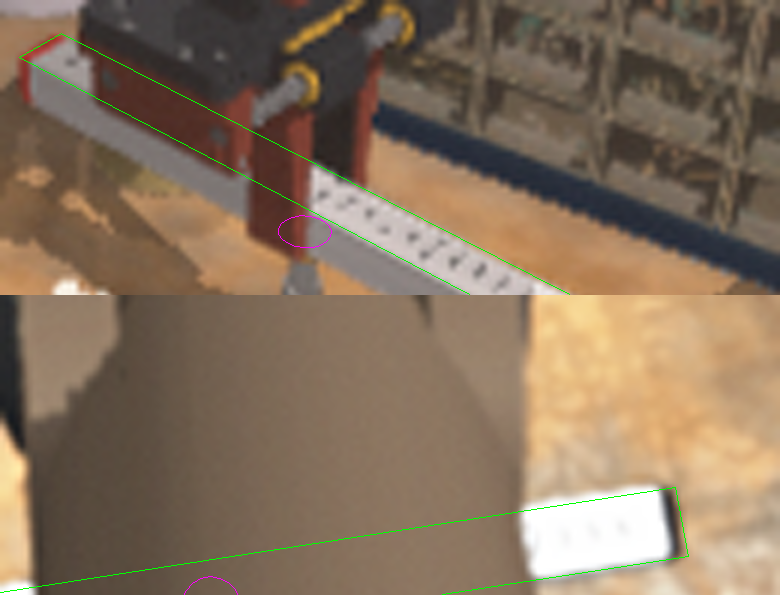

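Overlay: the predicted bar outline fits both views within about 3 mm, and the post shows right under the grip at crop (302,275). The cameras put the head about 2 mm further towards −y, so I lift, correct by −2 mm, lower again, and soften the grip to test the balance.

```bash
python3 -m creep '[0,0,-3,0,0,0,-6,0,-2,0,-7,0,-2,0,-7,0,-2,0,-7,0]' |tail -5
python3 -m creep '[0,0,2,0,0,0,4,0,0,0,6,0,0,0,7,0,0,0,7.6,0,0,0,7.6,0,0,0,7.6,0]' |tail -5
python3 -c "
from h import *
feel(10)"
python3 -m creep '[0,0,0,0,0,0,0,0,0,0,0,0,0,0,0,0]' - 3 |tail -5
python3 -c "
from h import *
feel(10)
im=get_image('scene');h=cv2.cvtColor(im['pixels'],cv2.COLOR_RGB2HSV)
d=silhouettes('bar',im)
for e in d[:2]:print(e['score'],cv2.minAreaRect(np.argwhere(e['region'])[:,::-1].astype(np.float32)))
"
```

```text
tcp_pos: [0.5981, 0.1161, 0.1091]
tool_rot: [[-0.145, 0.989, -0.001], [0.989, 0.145, -0.0], [-0.0, -0.001, -1.0]]
force: [1.1, -0.5, -6.4]
gripper_width: 0.0237
gripper_force: 16.0
tcp_pos: [0.5984, 0.1163, 0.1021]
tool_rot: [[-0.145, 0.989, -0.0], [0.989, 0.145, 0.0], [0.0, -0.0, -1.0]]
force: [-3.8, 1.0, 0.9]
gripper_width: 0.024
gripper_force: 16.0
F [-3.41 -0.11  0.41] M [-0.049  0.846  0.024] sd 0.48 0.04 tcp [0.59837283 0.11633423 0.10182743] t 22.85
tcp_pos: [0.5984, 0.1163, 0.1018]
tool_rot: [[-0.145, 0.989, -0.0], [0.989, 0.145, 0.0], [0.0, -0.0, -1.0]]
force: [-4.1, -0.2, 1.0]
gripper_width: 0.0241
gripper_force: 3.0
F [-4.39  0.51  0.56] M [-0.032  1.014 -0.002] sd 0.49 0.019 tcp [0.59846285 0.11633844 0.10183606] t 23.75
0.8 ((348.67889404296875, 189.1527557373047), (121.22379302978516, 15.00481128692627), 27.255327224731445)
```

```bash
python3 -m creep '[0,-0.5,0,0,0,-1,0,0,0,-1.3,0,0,0,-1.3,0,0]' |tail -5
python3 -c "
from h import *
feel(8)"
```

```text
tcp_pos: [0.5985, 0.1163, 0.1024]
tool_rot: [[-0.145, 0.989, 0.003], [0.989, 0.145, 0.0], [-0.0, 0.003, -1.0]]
force: [2.2, 0.2, 0.9]
gripper_width: 0.0241
gripper_force: 3.0
F [ 3.33  1.05 -0.18] M [ 0.197 -0.707  0.025] sd 0.6 0.023 tcp [0.5976774  0.11610254 0.10207959] t 24.65
```

```bash
python3 -m creep '[0,0.4,0,0,0,0.6,0,0,0,0.6,0,0]' |tail -5
python3 -c "
from h import *
feel(5)"
python3 -m creep '[0,0,0,0,0,0,0,0,0,0,0,0,0,0,0,0]' 0.35 3 |tail -5
python3 - <<'E'
from h import *
im=get_image('scene');a=cv2.resize(im['pixels'][130:260,280:430],None,fx=4.5,fy=4.5,interpolation=cv2.INTER_CUBIC)[...,::-1]
cv2.imwrite('pics/s6.png',a)
for e in silhouettes('bar',im)[:2]:print(e['score'],cv2.minAreaRect(np.argwhere(e['region'])[:,::-1].astype(np.float32)))
E
```

```text
tcp_pos: [0.5977, 0.1161, 0.1018]
tool_rot: [[-0.145, 0.989, -0.0], [0.989, 0.145, -0.0], [-0.0, -0.0, -1.0]]
force: [2.6, 0.4, -0.2]
gripper_width: 0.0238
gripper_force: 3.0
F [2.1  0.22 1.25] M [ 0.019 -0.504 -0.029] sd 0.57 0.021 tcp [0.59766817 0.11607358 0.10177996] t 25.2
tcp_pos: [0.5975, 0.1161, 0.1016]
tool_rot: [[-0.145, 0.989, -0.001], [0.989, 0.145, -0.0], [-0.0, -0.001, -1.0]]
force: [-0.4, -0.4, -0.7]
gripper_width: 0.0288
gripper_force: 0.0
0.69 ((348.3673400878906, 189.261962890625), (121.66087341308594, 14.771411895751953), 26.854419708251953)
0.34 ((278.0, 164.5), (25.0, 20.0), 90.0)
```

View pics/s6.png

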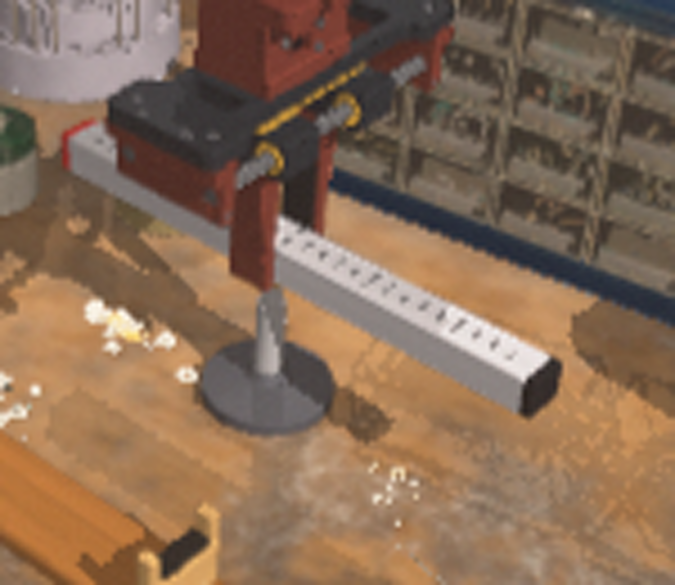

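The grip is off: finger force is 0 and the jaws are at 28.8 mm. The bar lies level on the rest, running from the red end at crop (80,140) to the black end at (540,385). I open wider, rise straight up and check again.

```bash
python3 -m creep '[0,0,0,0,0,0,0,0,0,0,0,0,0,0,0,0]' -0.1 |tail -5
python3 -m creep '[0,0,-3,0,0,0,-10,0,0,0,-25,0,0,0,-45,0,0,0,-70,0,0,0,-95,0,0,0,-115,0,0,0,-120,0,0,0,-120,0]' |tail -5
python3 - <<'E'
from h import *
for k in range(2):
    im=get_image('scene')
    for e in silhouettes('bar',im)[:1]:print(e['score'],cv2.minAreaRect(np.argwhere(e['region'])[:,::-1].astype(np.float32)))
cv2.imwrite('pics/s7.png',cv2.resize(im['pixels'][130:260,280:430],None,fx=4.5,fy=4.5,interpolation=cv2.INTER_CUBIC)[...,::-1])
print(read_state()["t"])
E
```

```text
tcp_pos: [0.5978, 0.1162, 0.1019]
tool_rot: [[-0.145, 0.989, -0.0], [0.989, 0.145, 0.0], [0.0, -0.0, -1.0]]
force: [1.0, 0.4, 0.3]
gripper_width: 0.0485
gripper_force: 0.0
tcp_pos: [0.5982, 0.1163, 0.2232]
tool_rot: [[-0.145, 0.989, 0.002], [0.989, 0.145, 0.001], [0.001, 0.002, -1.0]]
force: [0.4, -0.4, 0.5]
gripper_width: 0.0482
gripper_force: 0.0
0.6 ((347.9705810546875, 189.03372192382812), (122.54377746582031, 16.107614517211914), 27.12130355834961)
27.2
```

View pics/s7.png

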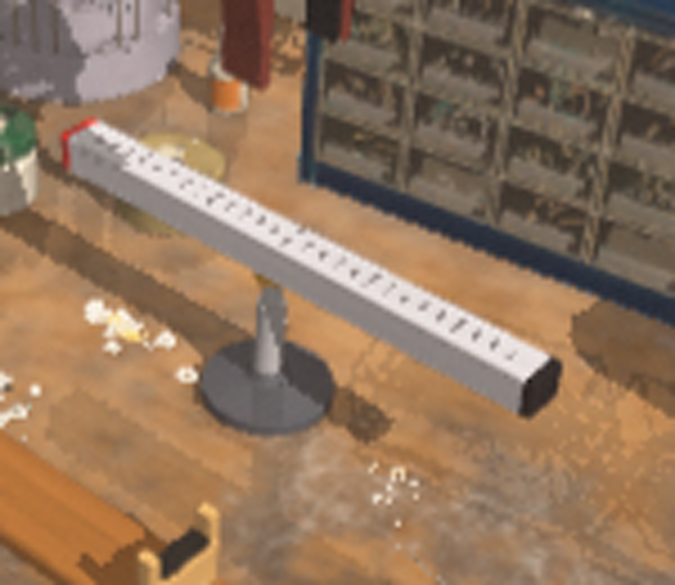

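The bar lies level on the brass head, scale up, red end at crop (80,140) and black end at (540,385), with the gripper well clear. I hand it in.

```bash
python3 -c "
from plant import *
print(finish_job())"
```

```text
the job is handed in; nothing more can be done
None
```

The job is handed in at about 27 s: the bar balances about 10 mm from its middle towards the red end, and it lay level, scale up, by itself on the dark-footed rest's brass head with the gripper well clear (peak pinch 16 N; no verdict was returned).

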